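Caliper a hand-shaved stub leg

ROBOT

A 6-joint arm with a two-finger parallel gripper is mounted at the origin on the work surface. World frame = base frame: x ahead of the robot, y to its left, z up, the work surface at z = 0. Lengths are in mm, angles in rad, forces in N, time in s.
With the tool pointing down it reaches from about 275 to 750 mm from the base axis. Payload 10.2 kg.
Tool frame: the origin (TCP) lies on the centre line of the jaws, within the pads' length; the fingertips stand 8 mm ahead of it and the grasp point (between the pads) lies 11 mm behind it (tcp_to_tips is the distance from the TCP to the fingertips, in mm); z points along the fingers, y is the line along which they close (so a half turn about z gives the same grasp; the last joint's range is limited). The gripper opens to 88 mm and grips with 3 to 60 N. Pads are 18 mm wide; open, the fingers measure 123 mm over their backs; the gripper's body (75 mm by 187 mm) begins 45 mm behind the grasp point.
Start: joints at [-1.452, 0.313, 1.498, -0, 1.331, -0.223], TCP at [175.959, -494.641, 246.72] pointing down, gripper open.
Joint ranges: [-2.94, 2.94], [-0.97, 2.17], [0.19, 2.56], [-1.23, 4.37], [0.02, 3.11], [-2.88, 2.88]. Speed limits (rad/s): [2.39, 2.39, 3.01, 3.14, 3.14, 3.14].

INTERFACE

Orientations are given as a rotation vector (axis times angle).
In Python, from plant import observe, grab_frame, close_job, tcp_to_tips gives the robot as it stands.
- The arm moves only by the shell command python3 -m crank 'ROWS' [OPENING] [FORCE]. ROWS is JSON, a list of rows, each an object of numbers: "tx", "ty", "tz": the shift along the tool's x, y, z in cm; "wx", "wy", "wz": the turn, a rotation vector about the tool's x, y, z in rad. A call has exactly 8 rows; each row shifts and turns the commanded pose from where the row before left it, along the tool's axes as they then stand; what a row does not reach is not made up. A row lasts 1/10 s, in which the tool goes at most 50 mm and 8.59 degrees, less where a joint would pass 70% of its speed; a pose out of reach is approached as far as the arm can. A call is refused whole if a number of a shift passes 5 or a number of a turn 0.15, either way. A call with a gripper value outside its range is refused whole. OPENING is the closure, from 0 (fully open) to 1 (shut), set as the call begins (- or left out, the last holds). The fingers move at their own pace and stop on an object; FORCE is the grip in N (left out, the last holds). Time passes only in rows, so rows that do not move let the fingers close, or fill a call up. It gives the time, the measured TCP pose, the force, the opening and the grip force at its end, in the units of the state.
- observe(): the state, without advancing time (a new reading comes with each control period).
- grab_frame(name): name is "scene" or "top" or "wrist"; returns a dict with "img" (420x560x3 uint8, blue, green, red), "fx", "fy", "cx", "cy" (pixels), "k1" (the pictures are not rectified: a ray, as slopes to the right and down, at radius r is drawn at 1 + k1 r^2 times it, then the intrinsics apply), "R" (3x3) and "t" (3): a world point X has camera coordinates R X + t; the wrist camera has in their place "T_tool_cam" (4x4, takes a point from camera to tool coordinates, whose origin is the TCP and whose axes are the flange's). Camera axes: x right, y down, z forward; pixel columns grow to the right and rows downward; lengths in mm; the calibration is good to about 2 mm. A picture is of the moment at which its call begins: read the wrist's pose just before it. There is no depth.
- close_job(): hands the job in; it is judged then, once.
The state is a dict: "t": time; "q": joint angles; "joint_velocities": joint speeds; "tau": joint torques, N m; "position": TCP position; "orientation": TCP orientation; "contact_force": force on the tool from outside, world axes, zero at the start; "ft_torque": the same for the moment, N m; "finger_gap": finger opening in mm; "finger_force": force on a finger pad.
Only numpy, scipy, OpenCV 4.12 (cv2) and the standard library are available. Lean on these libraries where they do the work, as an engineer would, in place of code of your own. Each camera call takes 0.05 s, during which the arm holds its last target. There are 200 camera calls.

TASK

Measure the wooden stub leg with the beam caliper that lies on the bench: open the caliper, stand the leg upright on the bench between its two arms, then slide the movable arm shut until both arms bear on the leg's thick body, and let go so that the size can be read. Close it gently, so that the sliding arm stays square to the beam and is not forced askew, set the leg down rather than dropping it, and leave the caliper lying where it is and the other things undisturbed.

Things in the scene. Friction and masses are not known exactly. Their poses are not given: they have to be found in the camera images.
- caliper: Loose steel beam caliper, about 2.2 kg, flat on the bench. Origin: beam's centre line at the fixed arm's measuring face, bench height; +y along the beam, opening; both arms point to -x, to x = -140 mm. Beam 32 mm wide, 17 mm high, ends at y = 306 mm. All under 27 mm high but the thumb block. Not fastened down: a hard push slides it.
- fixed_arm: Fixed arm of the caliper, same origin and axes as the caliper. Its flat measuring face is the plane y = 0 from x = -26 to -140 mm, up to 20 mm above the bench; the arm lies on the -y side of it, up to 46 mm wide.
- sliding_arm: Movable arm. Origin: at bench height under its sleeve's middle, on the beam's centre line; axes as the caliper when square. Measuring face: plane y = -35 mm facing -y, x = -28 to -140 mm, 2 to 20 mm above the bench. Sleeve 56 (x) by 70 mm (y), top at 26 mm. Sprung play: squeezing a part or off-centre pushing turns it about z, 1 degree per 0.8 N m, at most 3 degrees.
- thumb (a point): Centre of the top of the thumb block on the sliding arm's sleeve. The block is 34 mm (x) by 24 mm (y, along the beam) and stands from 26 to 58 mm above the bench; grip it across the 24 mm.
- tail (a point): Top of the caliper's end stop, 299 mm from the caliper's origin along +y, 18 mm above the bench.
- carriage (a joint): Opening of the caliper in m: distance between the two measuring faces when the arm is square, 0 shut, at most 0.20. Starts nearly shut (5 to 30 mm). It slides with about 2 N of friction and stays where it is left. Once both arms bear on a part the push rises by several N per mm; a measuring squeeze is 2 to 5 N on top of the friction.
- leg: Wooden stub leg, hand-shaved: an oval body, 70 mm high and between 42 and 56 mm across depending on the direction (the exact size is what the caliper is to find), with a thinner round tenon, 25 mm in diameter and 35 mm high, centred on top; 105 mm in all, about 0.13 kg, loose, standing upright. Origin: centre of its underside; z up its axis.
- tenon (a point): Centre of the top of the leg's tenon, 105 mm above its underside.
- block: Bystander: plain wooden block 55 by 55 by 62 mm. Origin: centre of its underside.
- bung: Bystander: tapered wooden bung, 48 mm wide below, 60 mm above, 45 mm high. Origin: centre of its underside.
- mallet: Bystander: joiner's mallet lying on the bench, head 70 by 130 by 85 mm, handle 220 mm long towards its -x. Origin: under the head.
Mind the look-alikes: they are no part of the job. What is shaped like the leg but green or orange is not meant.

How it is judged (in metres and radians):
On the way, in this order (a step that is already met when the one before it is completed fails the run):
1. the leg stands upright on the bench between the arms of the opened caliper, let go (angle between leg's own z axis and vertical below 0.05 rad and height (world z) of leg below 0.004 m and x of leg in the frame of caliper between -0.138 and -0.045 m and y of leg in the frame of caliper above 0.02 m and y of leg in the frame of sliding_arm below -0.055 m and contact force between the fingers and leg below 0.05 N), for 0.2 s.
2. the sliding arm is closed until both arms press on the leg (contact force between leg and fixed_arm above 0.5 N and contact force between leg and sliding_arm above 0.5 N), for 0.1 s.
At the end, for the whole second after the job is handed in: The leg stands upright (within 3 degrees) on the bench between the caliper's arms, its axis 45 to 138 mm from the beam's centre line, with both measuring faces still bearing on its body (over 0.2 N each), the sliding arm square to the beam within 0.012 rad, and all at rest (angle between leg's own z axis and vertical below 0.05 rad and height (world z) of leg below 0.004 m and x of leg in the frame of caliper between -0.138 and -0.045 m and y of leg in the frame of caliper above 0.02 m and y of leg in the frame of sliding_arm below -0.055 m and contact force between leg and fixed_arm above 0.2 N and contact force between leg and sliding_arm above 0.2 N and angle between the y axis of sliding_arm and the y axis of caliper, either way round below 0.012 rad and linear speed of each of leg, caliper below 0.01 m/s); the robot touches nothing.
It fails at once if the sliding arm is forced askew by more than 0.02 rad (about 1 degree) (angle between the y axis of sliding_arm and the y axis of caliper, either way round above 0.02 rad).
It fails at once if the leg is squeezed between the arms with more than 8.5 N (contact force between leg and sliding_arm above 8.5 N).
It fails at once if the caliper is shoved more than 15 mm along the bench (distance of caliper from where it was at the start of the episode above 0.015 m or distance of tail from where it was at the start of the episode above 0.025 m).
It fails at once if the leg is let go more than 12 mm above the bench (height (world z) of leg above 0.012 m and contact force between the fingers and leg below 0.05 N).
It fails at once if a bystander is moved more than 20 mm (distance of any of block, bung, mallet from where it was at the start of the episode above 0.02 m).
It also fails if it takes over 59 s, if anything falls off the work surface, if the arm or the gripper's body presses on something with over 40 N, if the wrist force passes 120 N, or if a joint passes its speed limit or range.

## Working session

There is one attempt and no reset: what is moved stays moved. The work goes in short steps, Python scripts to look and compute and a shell command to move; the robot and the scene stay as the last step left them, time stands still between calls to the robot, and variables do not carry over. Pictures are saved under pics/ and viewed, at most 10 in all, crops included, and the job is handed in when it is done.

```bash
ls; mkdir -p pics
cat > h.py <<'E'
import numpy as np,cv2
from scipy.spatial.transform import Rotation as Ro
from plant import observe,grab_frame
def snap(n,f=None):
    s=observe();g=grab_frame(n)
    if n=='wrist':
        T=np.eye(4);T[:3,:3]=Ro.from_rotvec(s['orientation']).as_matrix();T[:3,3]=s['position']
        C=T@g['T_tool_cam'];g['R']=C[:3,:3].T;g['t']=-g['R']@C[:3,3]
    if f:cv2.imwrite(f,g['img']);np.savez(f[:-4],**{k:g[k] for k in('img','fx','fy','cx','cy','k1','R','t')})
    return g
def ray(g,uv):
    K=np.array([[g['fx'],0,g['cx']],[0,g['fy'],g['cy']],[0,0,1.]])
    p=cv2.undistortPoints(np.array(uv,float).reshape(-1,1,2),K,np.array([g['k1'],0,0,0,0.])).reshape(-1,2)
    # one-term radial model
    R=np.array(g['R']);c=-R.T@np.array(g['t']).ravel()
    return c,np.c_[p,np.ones(len(p))]@R
def onz(g,uv,z):
    c,d=ray(g,uv);return c+d*((z-c[2])/d[:,2])[:,None]
def tri(pairs):
    A=0;b=0
    for g,uv in pairs:
        c,d=ray(g,[uv]);d=d[0]/np.linalg.norm(d[0]);P=np.eye(3)-np.outer(d,d);A=A+P;b=b+P@c
    x=np.linalg.solve(A,b);return x
E
python3 - <<'E'
from h import *
s=observe();print(s['position'],s['orientation'],s['finger_gap'])
for n in('top','scene'):
    g=snap(n,f'pics/{n}0.png');print(n,-g['R'].T@g['t'],g['fx'],g['k1'])
E
```

```text
pics
[ 175.9343105  -494.38995383  246.20634895] [-3.09460306e+00 -5.34100071e-01 -6.48721918e-05] 88.36906181552011
top [ 413.88734316  -13.58682529 1256.85180648] 486.63506780112556 -0.01153547375141662
scene [1457.75643197  225.11992558  889.804479  ] 475.4125996397981 0.01008442817264478
```

View pics/top0.png

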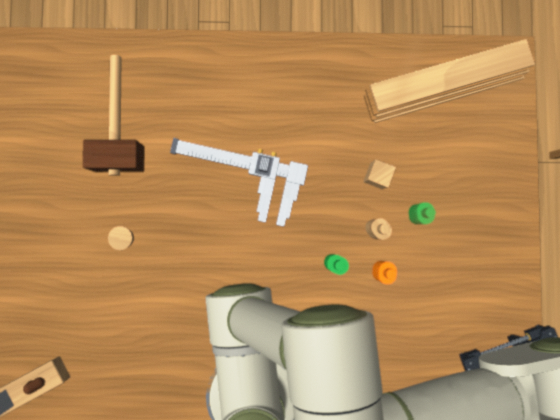

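View pics/scene0.png

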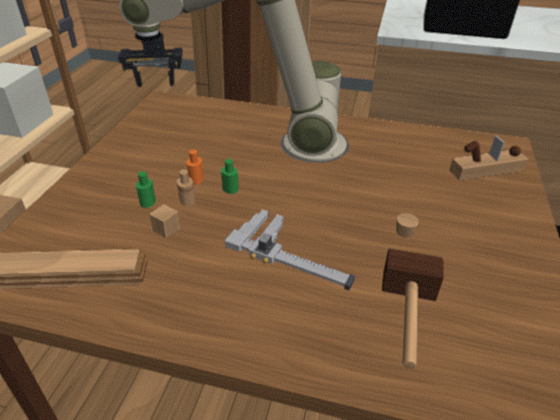

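Top view: the caliper's fixed arm is at (295,175), thumb at (264,163) and tail at (176,146). The plain leg is at (381,229), with the block at (381,173). The green and orange look-alikes stand around it. In the scene view the leg's tenon is at (185,175), the thumb at (266,240) and the tail at (349,281).

Run:
```python
from h import *
t=np.load('pics/top0.npz');s=np.load('pics/scene0.npz')
for n,a,b in(('tenon',(382,229),(185,175)),('thumb',(264,163),(267,238)),('tail',(175,146),(350,281))):
    print(n,tri([(t,a),(s,b)]).round(1))
for n,u,z in(('thumb',(264,163),58),('tail',(175,146),18),('tenon',(382,229),105),('fixcorner',(296,173),20),('block',(381,172),62),('green1',(338,264),105),('orange',(386,272),105),('green2',(425,212),105)):
    print(n,onz(t,[u],z).round(1))
```

```text
tenon [ 424.8 -306.2   95.1]
thumb [586.4 -18.8  59.6]
tail [635.7 208.   13.5]
thumb [[587.7 -22.9  58. ]]
tail [[635.3 204.3  18. ]]
tenon [[ 424.9 -304.5  105. ]]
fixcorner [[ 568.1 -105.2   20. ]]
block [[ 567.  -314.1   62. ]]
green1 [[ 341.8 -198.8  105. ]]
orange [[ 323.  -313.3  105. ]]
green2 [[ 466.  -408.8  105. ]]
```

Run:
```python
from h import *
a=cv2.imread('pics/top0.png')[130:290,165:445];b=cv2.imread('pics/scene0.png')[140:300,120:400]
o=np.vstack([cv2.resize(x,None,fx=1.85,fy=1.85,interpolation=cv2.INTER_CUBIC) for x in(a,b)])
cv2.imwrite('pics/crop0.png',o);print(o.shape)
```

```text
(592, 518, 3)
```

View pics/crop0.png

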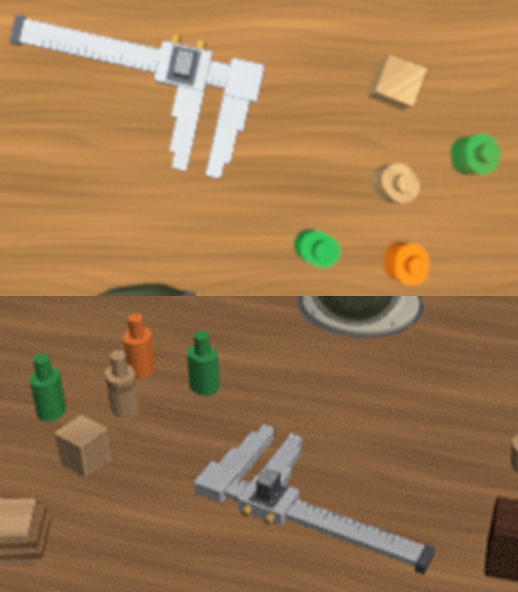

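Run:
```python
from h import *
g=grab_frame('wrist');print(g['T_tool_cam'].round(3),g['fx'],g['k1'])
s=observe();M=Ro.from_rotvec(s['orientation']).as_matrix();print(M.round(3),s['contact_force'],s['t'])
def rows(p,q): return (M.T@(np.array(p)-q)/10).round(2)
print(rows([500,-180,300],s['position']))
```

```text
[[ 0.00000e+00 -9.55000e-01 -2.98000e-01  7.77720e+01]
 [ 1.00000e+00  0.00000e+00  1.00000e-03  8.15000e-01]
 [-0.00000e+00 -2.98000e-01  9.55000e-01 -1.38412e+02]
 [ 0.00000e+00  0.00000e+00  0.00000e+00  1.00000e+00]] 307.4335137405684 -0.030279511670601205
[[ 0.942  0.335 -0.   ]
 [ 0.335 -0.942  0.001]
 [ 0.    -0.001 -1.   ]] [-0.36029874 -0.34237006 -0.29056963] 0.15
[ 41.07 -18.77  -5.34]
```

Crop: the tenon stands on the plain leg at crop (402,183), and the thumb's dark top is at (184,64). The arms point towards the robot. Next I go over them with the wrist camera.

```bash
python3 -m crank '[{"tx":4,"ty":-2.2},{"tx":4,"ty":-2.2},{"tx":4,"ty":-2.2},{"tx":4,"ty":-2.2},{"tx":4,"ty":-2.2},{"tx":4,"ty":-2.2},{"tx":4,"ty":-2.2},{"tx":4,"ty":-2.2}]' 0 10
python3 - <<'E'
from h import *
snap('wrist','pics/w1.png')
E
python3 -m crank '[{"tx":4,"ty":-2.2},{"tx":4,"ty":-2.2},{"tx":4,"ty":-2.2},{"tx":4,"ty":-2.2},{"wz":0.14},{"wz":0.14},{"wz":0.14},{"wz":0.13}]'
python3 - <<'E'
from h import *
snap('wrist','pics/w2.png');s=observe();print(s['q'].round(2),s['joint_velocities'].round(2))
cv2.imwrite('pics/w12.png',np.hstack([cv2.resize(cv2.imread(f'pics/w{i}.png'),(400,300)) for i in(1,2)]))
E
```

```text
[-1.45  0.31  1.5  -0.    1.33 -0.22] [-0. -0. -0. -0. -0. -0.]invalid input
invalid input
```

```bash
python3 -m crank '[{"tx":4,"ty":-2.2,"tz":0,"wx":0,"wy":0,"wz":0},{"tx":4,"ty":-2.2,"tz":0,"wx":0,"wy":0,"wz":0},{"tx":4,"ty":-2.2,"tz":0,"wx":0,"wy":0,"wz":0},{"tx":4,"ty":-2.2,"tz":0,"wx":0,"wy":0,"wz":0},{"tx":4,"ty":-2.2,"tz":0,"wx":0,"wy":0,"wz":0},{"tx":4,"ty":-2.2,"tz":0,"wx":0,"wy":0,"wz":0},{"tx":4,"ty":-2.2,"tz":0,"wx":0,"wy":0,"wz":0},{"tx":4,"ty":-2.2,"tz":0,"wx":0,"wy":0,"wz":0}]' 0 10
python3 - <<'E'
from h import *
snap('wrist','pics/w1.png')
E
```

```text
t: 1.05
position: [419.4, -219.9, 246.8]
orientation: [3.096, 0.534, 0.0]
contact_force: [-0.2, -0.7, 0.3]
finger_gap: 88.3
finger_force: 0.0
```

```bash
python3 -m crank '[{"tx":4,"ty":-2.2,"tz":0,"wx":0,"wy":0,"wz":0},{"tx":4,"ty":-2.2,"tz":0,"wx":0,"wy":0,"wz":0},{"tx":4,"ty":-2.2,"tz":0,"wx":0,"wy":0,"wz":0},{"tx":4,"ty":-2.2,"tz":0,"wx":0,"wy":0,"wz":0},{"tx":0,"ty":0,"tz":0,"wx":0,"wy":0,"wz":0.14},{"tx":0,"ty":0,"tz":0,"wx":0,"wy":0,"wz":0.14},{"tx":0,"ty":0,"tz":0,"wx":0,"wy":0,"wz":0.14},{"tx":0,"ty":0,"tz":0,"wx":0,"wy":0,"wz":0.13}]'
python3 - <<'E'
from h import *
snap('wrist','pics/w2.png');s=observe();print(s['q'].round(2),s['joint_velocities'].round(2))
cv2.imwrite('pics/w12.png',np.vstack([cv2.resize(cv2.imread(f'pics/w{i}.png'),(400,300)) for i in(1,2)]))
E
```

```text
t: 1.9
position: [539.7, -84.9, 246.5]
orientation: [-3.124, 0.335, 0.001]
contact_force: [0.5, -1.0, -0.0]
finger_gap: 88.0
finger_force: 0.0
[-0.37  0.36  1.43 -0.    1.35  1.42] [-0.   -0.    0.    0.    0.   -0.26]
```

View pics/w12.png

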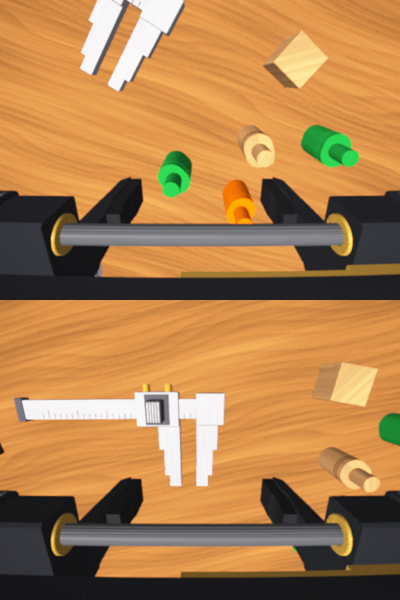

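w1 (half-size crop): the leg's tenon top is at about (263,157) and the caliper arms are at the top left. w2: the beam lies nearly level at row 108 (crop). The thumb is at (155,112), the fixed arm at (210,108–185) and the tenon top at (371,184).

Run:
```python
from h import *
a=np.load('pics/w1.npz');b=np.load('pics/w2.npz')
im=b['img'];hsv=cv2.cvtColor(im,cv2.COLOR_BGR2HSV)
w=((hsv[...,1]<60)&(hsv[...,2]>150)).astype(np.uint8);w[310:]=0
top=[];bot=[]
for c in range(50,180,2):
    r=np.where(w[100:190,c])[0]+100
    top.append((c,r.min()-.5));bot.append((c,r.max()+.5))
for n,e in(('top',top),('bot',bot)):
    P=onz(b,e,17);f=cv2.fitLine(P[:,:2].astype(np.float32),cv2.DIST_HUBER,0,.01,.01).ravel();print(n,f,np.degrees(np.arctan2(f[1],f[0])),np.median(P,0))
# fixed arm measuring face (left edge of fixed arm, rows ~ 180-255)
L=[];S=[];G=[]
for r in range(180,260,5):
    x=np.where(w[r,200:320])[0]+200;d=np.where(np.diff(x)>3)[0];print(r,x.min(),[(x[i],x[i+1]) for i in d],x.max())
d=((hsv[...,2]<140)&(hsv[...,1]<80)).astype(np.uint8)
n,l,st,ce=cv2.connectedComponentsWithStats(d[:260]);print([ (s,c) for s,c in zip(st.tolist(),ce.round(1).tolist()) if s[4]>40])
cv2.imwrite('pics/c2.png',np.vstack([cv2.resize(im[110:200,150:350],(800,360),interpolation=cv2.INTER_CUBIC),cv2.resize(np.hstack([a['img'][160:240,310:410],im[190:270,440:540]]),(600,240),interpolation=cv2.INTER_CUBIC)[:, :600].repeat(1,0) if 0 else cv2.copyMakeBorder(cv2.resize(np.hstack([a['img'][160:240,310:410],im[190:270,440:540]]),(600,240),interpolation=cv2.INTER_CUBIC),0,0,0,200,cv2.BORDER_CONSTANT)]))
```

```text
top [2.1792863e-01 9.7596473e-01 6.2442853e+02 7.1109383e+01] 77.4126 [630.45516833  98.13904999  17.        ]
bot [2.16036946e-01 9.76385176e-01 6.01219666e+02 1.20184944e+02] 77.52363 [599.02109283 110.33335865  17.        ]
180 221 [(np.int64(251), np.int64(275))] 304
185 222 [(np.int64(251), np.int64(275))] 304
190 222 [(np.int64(251), np.int64(275))] 304
195 222 [(np.int64(252), np.int64(275))] 304
200 223 [(np.int64(252), np.int64(275))] 303
205 223 [(np.int64(252), np.int64(275))] 303
210 230 [(np.int64(252), np.int64(275))] 297
215 230 [(np.int64(252), np.int64(275))] 297
220 230 [(np.int64(252), np.int64(275))] 297
225 230 [(np.int64(252), np.int64(275))] 297
230 231 [(np.int64(253), np.int64(275))] 296
235 231 [(np.int64(253), np.int64(275))] 296
240 231 [(np.int64(253), np.int64(275))] 296
245 237 [(np.int64(253), np.int64(275))] 291
250 238 [(np.int64(253), np.int64(275))] 290
255 238 [(np.int64(253), np.int64(275))] 290
[([0, 0, 560, 260, 144073], [280.3, 128.9]), ([203, 133, 34, 41, 708], [224.3, 149.7]), ([20, 137, 20, 33, 312], [28.4, 152.0]), ([368, 249, 33, 11, 250], [382.6, 255.4]), ([164, 250, 33, 10, 241], [181.4, 255.5])]
```

View pics/c2.png

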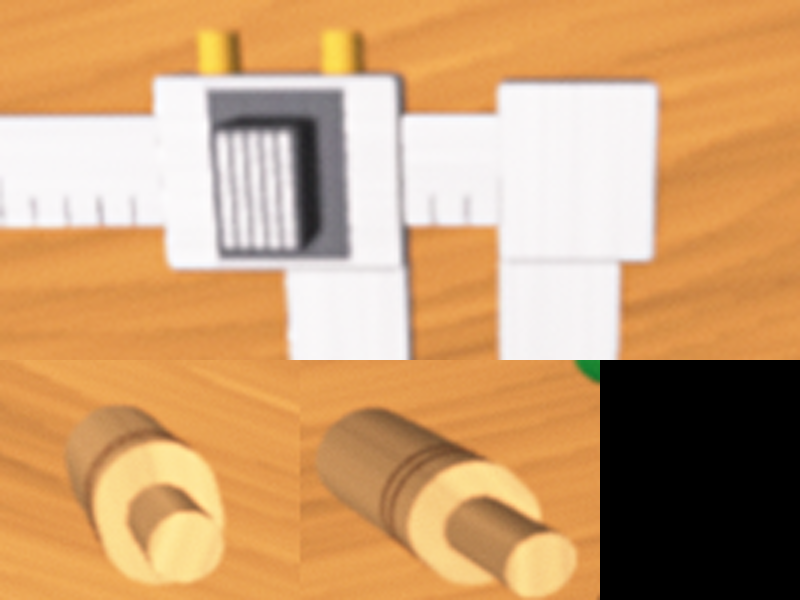

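c2: the thumb's top face spans (217–297,128–250) in the crop, i.e. image (214.7,157.3). The tenon tops are at w1 (372.3,222.7) and w2 (520,258.3).

Run:
```python
from h import *
a=np.load('pics/w1.npz');b=np.load('pics/w2.npz');t=np.load('pics/top0.npz')
print('tenon',tri([(a,(372.3,222.7)),(b,(520,258.3))]),onz(a,[(372.3,222.7)],105),onz(b,[(520,258.3)],105))
th=tri([(b,(214.7,157.3)),(t,(263.6,164))]);print('thumb tri',th)
th=onz(b,[(214.7,157.3)],58)[0];print(th)
ang=np.radians(77.47);Y=np.array([np.cos(ang),np.sin(ang)]);X=np.array([Y[1],-Y[0]])
mid=(np.array([624.4285,71.109])+[601.219,120.185])/2
F=onz(b,[(275-.5,190),(275-.5,240)],20)[:,:2]
S=onz(b,[(252,190),(253.5,245)],20)[:,:2]
print('face y',(F-mid)@Y,'x',(F-mid)@X,'slid',(S-mid)@Y)
o=mid+((F-mid)@Y).mean()*Y;print('origin',o)
print('thumb in cal',(th[:2]-o)@X,(th[:2]-o)@Y,'tail',(onz(b,[(28,152)],18)[0,:2]-o)@Y)
for xx,yy in((-70,40),(-70,45)): print('place',o+xx*X+yy*Y)
s=observe();M=Ro.from_rotvec(s['orientation']).as_matrix();print(M.round(3),'tool y ang',np.degrees(np.arctan2(M[1,1],M[0,1])),s['position'])
print('rot err',np.degrees(np.arctan2(M[1,0],M[0,0]))-np.degrees(np.arctan2(X[1],X[0])))
print((M.T@(np.r_[th[:2],44]-s['position']))/10)
```

```text
tenon [ 426.07523488 -311.78066528  104.06769267] [[ 426.42977198 -311.60355083  105.        ]] [[ 426.59311524 -310.8575992   105.        ]]
thumb tri [586.19561036 -21.65264532  52.85382765]
[586.95650022 -22.60623019  58.        ]
face y [-183.56711447 -183.45569751] x [ -44.37666356 -110.44613135] slid [-156.09196447 -156.30195155]
origin [573.01080887 -83.49363148]
thumb in cal 0.4039717962697923 62.46274689585879 tail 297.94318701433144
place [513.35606153 -29.25977563]
place [514.44081539 -24.3788629 ]
[[ 0.976 -0.218 -0.   ]
 [-0.218 -0.976  0.   ]
 [-0.    -0.    -1.   ]] tool y ang -102.59377024812116 [539.66595659 -85.01137184 246.55686995]
rot err -0.06376939280017169
[ 3.26204114 -7.12065538 20.25478172]
```

```bash
python3 -m crank '[{"tx":1.63,"ty":-3.56,"tz":3,"wx":0,"wy":0,"wz":0},{"tx":1.63,"ty":-3.56,"tz":3,"wx":0,"wy":0,"wz":0},{"tx":0,"ty":0,"tz":3.5,"wx":0,"wy":0,"wz":0},{"tx":0,"ty":0,"tz":3.5,"wx":0,"wy":0,"wz":0},{"tx":0,"ty":0,"tz":3,"wx":0,"wy":0,"wz":0},{"tx":0,"ty":0,"tz":2.5,"wx":0,"wy":0,"wz":0},{"tx":0,"ty":0,"tz":2,"wx":0,"wy":0,"wz":0},{"tx":0,"ty":0,"tz":0,"wx":0,"wy":0,"wz":0}]' 0 8
python3 - <<'E'
from h import *
snap('wrist','pics/w3.png')
E
python3 -m crank '[{"tx":0,"ty":0,"tz":0,"wx":0,"wy":0,"wz":0},{"tx":0,"ty":0,"tz":0,"wx":0,"wy":0,"wz":0},{"tx":0,"ty":0,"tz":0,"wx":0,"wy":0,"wz":0},{"tx":0,"ty":0,"tz":0,"wx":0,"wy":0,"wz":0},{"tx":0,"ty":0,"tz":0,"wx":0,"wy":0,"wz":0},{"tx":0,"ty":0,"tz":0,"wx":0,"wy":0,"wz":0},{"tx":0,"ty":0,"tz":0,"wx":0,"wy":0,"wz":0},{"tx":0,"ty":0,"tz":0,"wx":0,"wy":0,"wz":0}]' 0.6 8
```

```text
t: 2.75
position: [584.9, -21.9, 39.2]
orientation: [-3.124, 0.323, 0.008]
contact_force: [0.8, -0.4, -0.4]
finger_gap: 88.2
finger_force: 0.0
t: 3.6
position: [586.3, -22.1, 41.7]
orientation: [-3.125, 0.326, 0.0]
contact_force: [-0.7, -0.5, -0.6]
finger_gap: 35.1
finger_force: 0.0
```

```bash
python3 -m crank '[{"tx":0,"ty":0,"tz":0,"wx":0,"wy":0,"wz":0},{"tx":0,"ty":0,"tz":0,"wx":0,"wy":0,"wz":0},{"tx":0,"ty":0,"tz":0,"wx":0,"wy":0,"wz":0},{"tx":0,"ty":0,"tz":0,"wx":0,"wy":0,"wz":0},{"tx":0,"ty":0,"tz":0,"wx":0,"wy":0,"wz":0},{"tx":0,"ty":0,"tz":0,"wx":0,"wy":0,"wz":0},{"tx":0,"ty":0,"tz":0,"wx":0,"wy":0,"wz":0},{"tx":0,"ty":0,"tz":0,"wx":0,"wy":0,"wz":0}]' 0.8 8
```

```text
t: 4.4
position: [586.3, -22.0, 41.8]
orientation: [-3.125, 0.326, -0.0]
contact_force: [0.5, 1.6, -0.2]
finger_gap: 24.0
finger_force: 8.0
```

```bash
python3 -m crank '[{"tx":0,"ty":-0.2,"tz":0,"wx":0,"wy":0,"wz":0.004},{"tx":0,"ty":-0.6,"tz":0,"wx":0,"wy":0,"wz":0.004},{"tx":0,"ty":-1.2,"tz":0,"wx":0,"wy":0,"wz":0},{"tx":0,"ty":-1.6,"tz":0,"wx":0,"wy":0,"wz":0},{"tx":0,"ty":-1.6,"tz":0,"wx":0,"wy":0,"wz":0},{"tx":0,"ty":-1.6,"tz":0,"wx":0,"wy":0,"wz":0},{"tx":0,"ty":-0.8,"tz":0,"wx":0,"wy":0,"wz":0},{"tx":0,"ty":-0.2,"tz":0,"wx":0,"wy":0,"wz":0}]'
```

```text
t: 5.2
position: [603.2, 55.5, 41.7]
orientation: [-3.123, 0.337, -0.0]
contact_force: [-0.1, -1.9, 1.1]
finger_gap: 24.0
finger_force: 8.0
```

```bash
python3 -m crank '[{"tx":0,"ty":0,"tz":0,"wx":0,"wy":0,"wz":0},{"tx":0,"ty":0,"tz":0,"wx":0,"wy":0,"wz":0},{"tx":0,"ty":0,"tz":0,"wx":0,"wy":0,"wz":0},{"tx":0,"ty":0,"tz":-3,"wx":0,"wy":0,"wz":0},{"tx":0,"ty":0,"tz":-4.5,"wx":0,"wy":0,"wz":0},{"tx":0,"ty":0,"tz":-4.5,"wx":0,"wy":0,"wz":0},{"tx":0,"ty":0,"tz":-4.5,"wx":0,"wy":0,"wz":0},{"tx":0,"ty":0,"tz":0,"wx":0,"wy":0,"wz":0}]' 0 8
python3 -m crank '[{"tx":-1,"ty":4.2,"tz":0,"wx":0,"wy":0,"wz":0},{"tx":-1,"ty":4.2,"tz":0,"wx":0,"wy":0,"wz":0},{"tx":-1,"ty":4.2,"tz":0,"wx":0,"wy":0,"wz":0},{"tx":-1,"ty":4.2,"tz":0,"wx":0,"wy":0,"wz":0},{"tx":-1,"ty":4.2,"tz":0,"wx":0,"wy":0,"wz":0},{"tx":-1,"ty":4.2,"tz":0,"wx":0,"wy":0,"wz":0},{"tx":-1,"ty":4.2,"tz":0,"wx":0,"wy":0,"wz":0},{"tx":0,"ty":0,"tz":0,"wx":0,"wy":0,"wz":0}]'
python3 - <<'E'
from h import *
snap('wrist','pics/w4.png')
b=snap('top','pics/top1.png')
cv2.imwrite('pics/w4t.png',np.vstack([cv2.resize(cv2.imread('pics/w4.png'),(400,300)),cv2.resize(cv2.imread('pics/top1.png')[130:280,160:360],(400,300))]))
E
```

```text
t: 6.0
position: [605.1, 53.7, 213.3]
orientation: [-3.123, 0.34, -0.018]
contact_force: [0.8, -0.8, -0.7]
finger_gap: 85.8
finger_force: 0.0
t: 6.8
position: [469.6, -221.8, 206.1]
orientation: [3.122, -0.348, -0.001]
contact_force: [0.3, 0.6, -0.5]
finger_gap: 88.1
finger_force: 0.0
```

View pics/w4t.png

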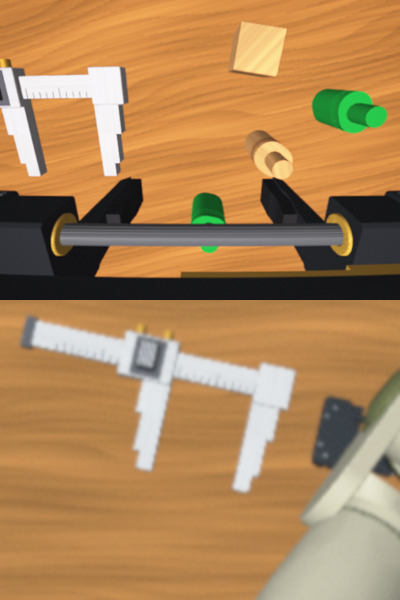

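w4: the caliper is open and the tenon top is at about (283,165), i.e. (396,231) full size. The top view agrees: a wide gap, with the fixed arm unmoved.

Run:
```python
from h import *
b=np.load('pics/w4.npz');a=np.load('pics/w1.npz');c=np.load('pics/w2.npz')
im=b['img'];hsv=cv2.cvtColor(im,cv2.COLOR_BGR2HSV)
m=((hsv[...,2]>225)&(hsv[...,1]<135)&(hsv[...,1]>60)).astype(np.uint8);m[:180]=0;m[256:]=0
n,l,st,ce=cv2.connectedComponentsWithStats(m);print([(s,q) for s,q in zip(st.tolist(),ce.round(1).tolist()) if 60<s[4]<9000])
uv=(396,231);print(onz(b,[uv],105),tri([(b,uv),(a,(372.3,222.7)),(c,(520,258.3))]))
w=((hsv[...,1]<60)&(hsv[...,2]>150)).astype(np.uint8)
e=[(np.where(w[r,110:200])[0].min()+109.5,r) for r in range(155,240,10)];print(e)
P=onz(b,e,20)[:,:2]
ang=np.radians(77.47);Y=np.array([np.cos(ang),np.sin(ang)]);X=np.array([Y[1],-Y[0]]);o=np.array([573.01,-83.49])
print((P-o)@X,(P-o)@Y)
s=observe();M=Ro.from_rotvec(s['orientation']).as_matrix()
print(s['position'],np.degrees(np.arctan2(M[1,1],M[0,1])),M.T@(np.array([426.3,-311.2,82])-s['position'])/10)
cv2.imwrite('pics/c4.png',cv2.resize(im[170:270,320:440],(720,600),interpolation=cv2.INTER_CUBIC))
```

```text
[([356, 198, 54, 53, 1649], [383.7, 224.4])]
[[ 432.38665447 -312.09566487  105.        ]] [ 426.64815779 -313.3310744   100.92981795]
[(np.float64(132.5), 155), (np.float64(133.5), 165), (np.float64(135.5), 175), (np.float64(136.5), 185), (np.float64(138.5), 195), (np.float64(139.5), 205), (np.float64(141.5), 215), (np.float64(142.5), 225), (np.float64(144.5), 235)]
[ -34.53378252  -45.15046591  -55.97299243  -66.99520092  -78.23747443
  -89.69841386 -101.39520023 -113.33143084 -125.52107806] [-0.20555561  0.24310207 -0.38070161  0.09590296 -0.5200647  -0.0141287
 -0.62192662 -0.08506092 -0.68421693]
[ 471.11740236 -218.49505828  206.23917591] -102.5127192977531 [-2.35959958 10.02979647 12.41842416]
```

View pics/c4.png

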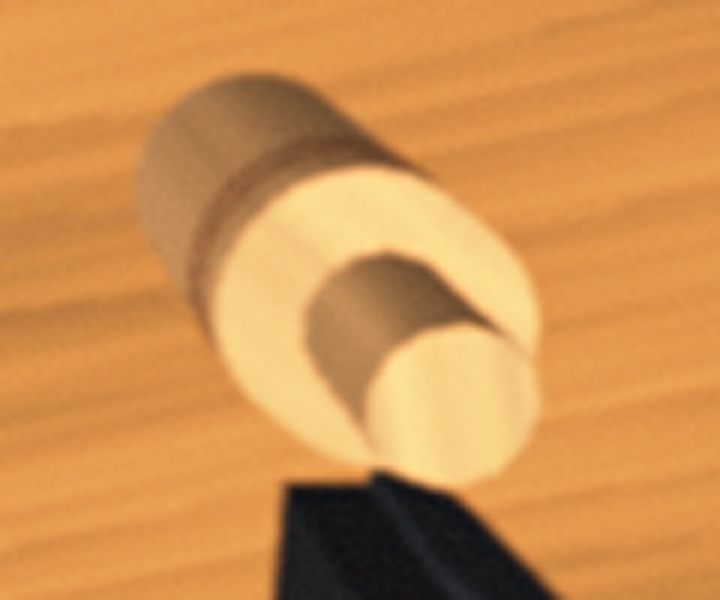

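The tenon top's centre is at crop (453,404), i.e. (395.5,237.3). That fits the two-view point (426.3,−311.2,105).

```bash
python3 -m crank '[{"tx":-0.8,"ty":3.4,"tz":0,"wx":0,"wy":0,"wz":0},{"tx":-0.8,"ty":3.4,"tz":0,"wx":0,"wy":0,"wz":0},{"tx":-0.76,"ty":3.23,"tz":1,"wx":0,"wy":0,"wz":0},{"tx":0,"ty":0,"tz":3,"wx":0,"wy":0,"wz":0},{"tx":0,"ty":0,"tz":3.4,"wx":0,"wy":0,"wz":0},{"tx":0,"ty":0,"tz":3,"wx":0,"wy":0,"wz":0},{"tx":0,"ty":0,"tz":2,"wx":0,"wy":0,"wz":0},{"tx":0,"ty":0,"tz":0,"wx":0,"wy":0,"wz":0}]' 0 8
python3 - <<'E'
from h import *
b=snap('wrist','pics/w5.png');s=observe();print(s['position'])
E
python3 -m crank '[{"tx":0,"ty":0,"tz":0,"wx":0,"wy":0,"wz":0},{"tx":0,"ty":0,"tz":0,"wx":0,"wy":0,"wz":0},{"tx":0,"ty":0,"tz":0,"wx":0,"wy":0,"wz":0},{"tx":0,"ty":0,"tz":0,"wx":0,"wy":0,"wz":0},{"tx":0,"ty":0,"tz":0,"wx":0,"wy":0,"wz":0},{"tx":0,"ty":0,"tz":0,"wx":0,"wy":0,"wz":0},{"tx":0,"ty":0,"tz":0,"wx":0,"wy":0,"wz":0},{"tx":0,"ty":0,"tz":0,"wx":0,"wy":0,"wz":0}]' 0.6 8
```

```text
t: 7.7
position: [426.7, -308.8, 80.2]
orientation: [-3.12, 0.336, 0.006]
contact_force: [0.2, -0.5, -0.3]
finger_gap: 88.1
finger_force: 0.0
[ 427.33746548 -309.67203372   82.05312332]
t: 8.55
position: [427.0, -311.0, 82.7]
orientation: [-3.123, 0.339, -0.0]
contact_force: [-1.2, 0.6, -0.2]
finger_gap: 35.4
finger_force: 0.0
```

```bash
python3 -m crank '[{"tx":0,"ty":0,"tz":0,"wx":0,"wy":0,"wz":0},{"tx":0,"ty":0,"tz":0,"wx":0,"wy":0,"wz":0},{"tx":0,"ty":0,"tz":0,"wx":0,"wy":0,"wz":0},{"tx":0,"ty":0,"tz":0,"wx":0,"wy":0,"wz":0},{"tx":0,"ty":0,"tz":0,"wx":0,"wy":0,"wz":0},{"tx":0,"ty":0,"tz":0,"wx":0,"wy":0,"wz":0},{"tx":0,"ty":0,"tz":0,"wx":0,"wy":0,"wz":0},{"tx":0,"ty":0,"tz":0,"wx":0,"wy":0,"wz":0}]' 0.85 20
python3 - <<'E'
from h import *
s=observe();M=Ro.from_rotvec(s['orientation']).as_matrix()
ang=np.radians(77.47);Y=np.array([np.cos(ang),np.sin(ang)]);X=np.array([Y[1],-Y[0]]);o=np.array([573.01,-83.49])
p=o-72*X+42*Y;print(p,s['position'],M.T@(np.r_[p,82.5]-s['position'])/10)
E
```

```text
t: 9.35
position: [427.0, -310.9, 82.7]
orientation: [-3.123, 0.339, 0.0]
contact_force: [0.5, 0.7, -0.9]
finger_gap: 24.5
finger_force: 20.0
[511.83678911 -26.86987752] [ 427.00314709 -310.9242957    82.7098308 ] [ 2.19218226e+00 -2.95640131e+01  2.22934057e-02]
```

```bash
python3 -m crank '[{"tx":0,"ty":0,"tz":-0.5,"wx":0,"wy":0,"wz":0},{"tx":0,"ty":0,"tz":-1.5,"wx":0,"wy":0,"wz":0},{"tx":0,"ty":0,"tz":-2,"wx":0,"wy":0,"wz":0},{"tx":0,"ty":0,"tz":-2,"wx":0,"wy":0,"wz":0},{"tx":0.2,"ty":-2.56,"tz":0,"wx":0,"wy":0,"wz":0},{"tx":0.2,"ty":-3,"tz":0,"wx":0,"wy":0,"wz":0},{"tx":0.2,"ty":-3,"tz":0,"wx":0,"wy":0,"wz":0},{"tx":0.2,"ty":-3,"tz":0,"wx":0,"wy":0,"wz":0}]'
python3 -m crank '[{"tx":0.2,"ty":-3,"tz":0,"wx":0,"wy":0,"wz":0},{"tx":0.2,"ty":-3,"tz":0,"wx":0,"wy":0,"wz":0},{"tx":0.2,"ty":-3,"tz":0,"wx":0,"wy":0,"wz":0},{"tx":0.2,"ty":-3,"tz":0,"wx":0,"wy":0,"wz":0},{"tx":0.3,"ty":-3,"tz":0,"wx":0,"wy":0,"wz":0},{"tx":0.3,"ty":-2,"tz":0,"wx":0,"wy":0,"wz":0},{"tx":0.19,"ty":-1,"tz":0,"wx":0,"wy":0,"wz":0},{"tx":0,"ty":0,"tz":0,"wx":0,"wy":0,"wz":0}]'
python3 - <<'E'
from h import *
snap('wrist','pics/w6.png');t=snap('top','pics/top2.png');s=snap('scene','pics/scene2.png')
o=observe();M=Ro.from_rotvec(o['orientation']).as_matrix();print(o['position'],M.T@(np.r_[511.8,-26.9,83]-o['position'])/10)
cv2.imwrite('pics/w6t.png',np.vstack([cv2.resize(cv2.imread('pics/w6.png'),(400,300)),cv2.resize(s['img'][160:310,200:400],(400,300))]))
E
```

```text
t: 10.15
position: [459.8, -198.7, 143.1]
orientation: [3.123, -0.339, 0.0]
contact_force: [0.7, -0.6, -1.6]
finger_gap: 24.4
finger_force: 20.0
t: 10.95
position: [514.0, -26.8, 142.9]
orientation: [3.123, -0.337, 0.0]
contact_force: [0.2, -0.5, -1.4]
finger_gap: 24.4
finger_force: 20.0
[513.5619983  -28.21465295 142.72763038] [-0.19948845 -0.09161646  5.97277478]
```

View pics/w6t.png

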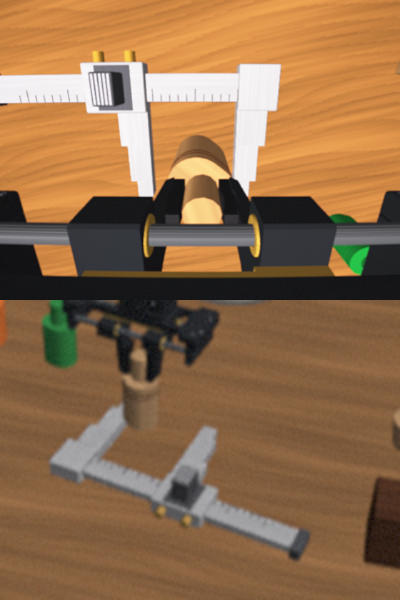

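w6: the leg hangs upright between the arms, with the tenon at (203,200) in the crop. The fixed arm is at its right and the open sliding arm at its left, both clear. Lowering now.

```bash
python3 -m crank '[{"tx":-0.1,"ty":0,"tz":0.8,"wx":0,"wy":0,"wz":0},{"tx":-0.1,"ty":0,"tz":1.3,"wx":0,"wy":0,"wz":0},{"tx":0,"ty":0,"tz":1.3,"wx":0,"wy":0,"wz":0},{"tx":0,"ty":0,"tz":1,"wx":0,"wy":0,"wz":0},{"tx":0,"ty":0,"tz":0.8,"wx":0,"wy":0,"wz":0},{"tx":0,"ty":0,"tz":0.4,"wx":0,"wy":0,"wz":0},{"tx":0,"ty":0,"tz":0.2,"wx":0,"wy":0,"wz":0},{"tx":0,"ty":0,"tz":0,"wx":0,"wy":0,"wz":0}]'
python3 -m crank '[{"tx":0,"ty":0,"tz":0.1,"wx":0,"wy":0,"wz":0},{"tx":0,"ty":0,"tz":0.07,"wx":0,"wy":0,"wz":0},{"tx":0,"ty":0,"tz":0,"wx":0,"wy":0,"wz":0},{"tx":0,"ty":0,"tz":0,"wx":0,"wy":0,"wz":0},{"tx":0,"ty":0,"tz":0,"wx":0,"wy":0,"wz":0},{"tx":0,"ty":0,"tz":0,"wx":0,"wy":0,"wz":0},{"tx":0,"ty":0,"tz":0,"wx":0,"wy":0,"wz":0},{"tx":0,"ty":0,"tz":0,"wx":0,"wy":0,"wz":0}]'
```

```text
t: 11.9
position: [511.9, -27.0, 84.8]
orientation: [3.123, -0.339, 0.0]
contact_force: [0.5, 0.3, -1.2]
finger_gap: 24.6
finger_force: 20.0
t: 12.7
position: [511.8, -26.9, 83.0]
orientation: [-3.123, 0.339, -0.0]
contact_force: [-0.4, 0.0, -1.2]
finger_gap: 24.0
finger_force: 20.0
```

```bash
python3 -m crank '[{"tx":0,"ty":0,"tz":0.04,"wx":0,"wy":0,"wz":0},{"tx":0,"ty":0,"tz":0,"wx":0,"wy":0,"wz":0},{"tx":0,"ty":0,"tz":0,"wx":0,"wy":0,"wz":0},{"tx":0,"ty":0,"tz":0,"wx":0,"wy":0,"wz":0},{"tx":0,"ty":0,"tz":0,"wx":0,"wy":0,"wz":0},{"tx":0,"ty":0,"tz":0,"wx":0,"wy":0,"wz":0},{"tx":0,"ty":0,"tz":0,"wx":0,"wy":0,"wz":0},{"tx":0,"ty":0,"tz":0,"wx":0,"wy":0,"wz":0}]'
python3 -m crank '[{"tx":0,"ty":0,"tz":0,"wx":0,"wy":0,"wz":0},{"tx":0,"ty":0,"tz":0,"wx":0,"wy":0,"wz":0},{"tx":0,"ty":0,"tz":0,"wx":0,"wy":0,"wz":0},{"tx":0,"ty":0,"tz":0,"wx":0,"wy":0,"wz":0},{"tx":0,"ty":0,"tz":0,"wx":0,"wy":0,"wz":0},{"tx":0,"ty":0,"tz":0,"wx":0,"wy":0,"wz":0},{"tx":0,"ty":0,"tz":0,"wx":0,"wy":0,"wz":0},{"tx":0,"ty":0,"tz":-1,"wx":0,"wy":0,"wz":0}]' 0.3 8
python3 -m crank '[{"tx":0,"ty":0,"tz":-3,"wx":0,"wy":0,"wz":0},{"tx":0,"ty":0,"tz":-4,"wx":0,"wy":0,"wz":0},{"tx":0,"ty":0,"tz":-4,"wx":0,"wy":0,"wz":0},{"tx":0,"ty":0,"tz":-3,"wx":0,"wy":0,"wz":0},{"tx":0,"ty":0,"tz":0,"wx":0,"wy":0,"wz":0},{"tx":1.5,"ty":-2.5,"tz":0,"wx":0,"wy":0,"wz":0},{"tx":1.5,"ty":-2.5,"tz":0,"wx":0,"wy":0,"wz":0},{"tx":0,"ty":0,"tz":0,"wx":0,"wy":0,"wz":0}]' 0 8
python3 - <<'E'
from h import *
s=snap('wrist','pics/w7.png')
o=observe();print(o['position'])
cv2.imwrite('pics/w7c.png',s['img'][:320])
E
```

```text
t: 13.5
position: [511.9, -26.9, 82.7]
orientation: [-3.123, 0.339, -0.0]
contact_force: [0.3, 0.8, 0.2]
finger_gap: 24.6
finger_force: 20.0
t: 14.3
position: [511.2, -26.8, 92.1]
orientation: [-3.123, 0.339, 0.004]
contact_force: [-0.3, -0.3, 0.5]
finger_gap: 61.8
finger_force: 0.0
t: 15.1
position: [552.6, 17.3, 231.8]
orientation: [-3.123, 0.336, 0.001]
contact_force: [-0.0, 0.4, -0.1]
finger_gap: 88.1
finger_force: 0.0
[551.82353467  16.25833395 231.76852764]
```

View pics/w7c.png

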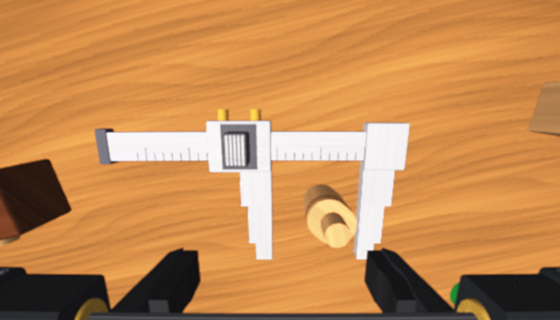

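w7: the leg stands upright between the arms, tenon top at (336,235). The thumb top is at (236,149) and the beam level at row 146.

Run:
```python
from h import *
b=np.load('pics/w7.npz')
o=observe();M=Ro.from_rotvec(o['orientation']).as_matrix()
th=onz(b,[(235.5,149.5)],58)[0];te=onz(b,[(336.5,235)],105)[0]
ang=np.radians(77.47);Y=np.array([np.cos(ang),np.sin(ang)]);X=np.array([Y[1],-Y[0]]);O=np.array([573.01,-83.49])
for n,p in(('thumb',th),('tenon',te)):print(n,p,(p[:2]-O)@X,(p[:2]-O)@Y)
print(M.T@(np.r_[th[:2],42]-o['position'])/10,o['position'],np.degrees(np.arctan2(M[1,1],M[0,1])))
```

```text
thumb [604.23808154  53.46363208  58.        ] 0.7721119841967198 140.46670160333073
tenon [512.00105729 -26.23299138 105.        ] -71.97781721039259 42.657355243415374
[ 4.35814137 -4.75324633 18.96969645] [551.82353467  16.25833395 231.76852764] -102.2882805805102
```

```bash
python3 -m crank '[{"tx":2.18,"ty":-2.38,"tz":1,"wx":0,"wy":0,"wz":0},{"tx":2.18,"ty":-2.38,"tz":2,"wx":0,"wy":0,"wz":0},{"tx":0,"ty":0,"tz":4,"wx":0,"wy":0,"wz":0},{"tx":0,"ty":0,"tz":4,"wx":0,"wy":0,"wz":0},{"tx":0,"ty":0,"tz":4,"wx":0,"wy":0,"wz":0},{"tx":0,"ty":0,"tz":3,"wx":0,"wy":0,"wz":0},{"tx":0,"ty":0,"tz":1,"wx":0,"wy":0,"wz":0},{"tx":0,"ty":0,"tz":0,"wx":0,"wy":0,"wz":0}]' 0 8
python3 -m crank '[{"tx":0,"ty":0,"tz":0,"wx":0,"wy":0,"wz":0},{"tx":0,"ty":0,"tz":0,"wx":0,"wy":0,"wz":0},{"tx":0,"ty":0,"tz":0,"wx":0,"wy":0,"wz":0},{"tx":0,"ty":0,"tz":0,"wx":0,"wy":0,"wz":0},{"tx":0,"ty":0,"tz":0,"wx":0,"wy":0,"wz":0},{"tx":0,"ty":0,"tz":0,"wx":0,"wy":0,"wz":0},{"tx":0,"ty":0,"tz":0,"wx":0,"wy":0,"wz":0},{"tx":0,"ty":0,"tz":0,"wx":0,"wy":0,"wz":0}]' 0.6 8
python3 -m crank '[{"tx":0,"ty":0,"tz":0,"wx":0,"wy":0,"wz":0},{"tx":0,"ty":0,"tz":0,"wx":0,"wy":0,"wz":0},{"tx":0,"ty":0,"tz":0,"wx":0,"wy":0,"wz":0},{"tx":0,"ty":0,"tz":0,"wx":0,"wy":0,"wz":0},{"tx":0,"ty":0,"tz":0,"wx":0,"wy":0,"wz":0},{"tx":0,"ty":0,"tz":0,"wx":0,"wy":0,"wz":0},{"tx":0,"ty":0,"tz":0,"wx":0,"wy":0,"wz":0},{"tx":0,"ty":0,"tz":0,"wx":0,"wy":0,"wz":0}]' 0.8 8
```

```text
t: 15.95
position: [603.9, 52.1, 41.9]
orientation: [3.123, -0.34, -0.004]
contact_force: [0.5, -0.9, 0.1]
finger_gap: 87.9
finger_force: 0.0
t: 16.75
position: [604.6, 52.6, 42.6]
orientation: [3.123, -0.339, -0.0]
contact_force: [-0.2, -0.1, 0.5]
finger_gap: 35.3
finger_force: 0.0
t: 17.55
position: [604.6, 52.6, 42.6]
orientation: [-3.123, 0.339, -0.0]
contact_force: [-0.0, 2.1, -0.7]
finger_gap: 23.5
finger_force: 8.0
```

```bash
python3 -m crank '[{"tx":0,"ty":0.2,"tz":0,"wx":0,"wy":0,"wz":0},{"tx":0,"ty":0.6,"tz":0,"wx":0,"wy":0,"wz":0},{"tx":0,"ty":0.8,"tz":0,"wx":0,"wy":0,"wz":0},{"tx":0,"ty":0.8,"tz":0,"wx":0,"wy":0,"wz":0},{"tx":0,"ty":0.6,"tz":0,"wx":0,"wy":0,"wz":0},{"tx":0,"ty":0.4,"tz":0,"wx":0,"wy":0,"wz":0},{"tx":0,"ty":0.4,"tz":0,"wx":0,"wy":0,"wz":0},{"tx":0,"ty":0.3,"tz":0,"wx":0,"wy":0,"wz":0}]'
python3 - <<'E'
from h import *
cv2.imwrite('pics/w8c.png',snap('wrist','pics/w8.png')['img'][:330]);o=observe();print(o['position'],o['contact_force'],o['ft_torque'])
E
```

```text
t: 18.35
position: [595.8, 12.3, 42.6]
orientation: [-3.123, 0.339, -0.0]
contact_force: [2.2, 2.7, -1.4]
finger_gap: 23.6
finger_force: 8.0
[595.76940361  11.96922588  42.60579355] [ 0.91298873  0.46469195 -0.42085429] [ 0.21809733 -0.12804297  0.0357689 ]
```

View pics/w8c.png

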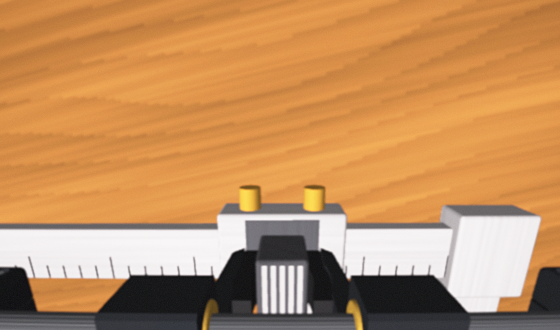

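w8: the thumb is gripped squarely and the sleeve is square on the beam. The fixed arm is at the right and the leg is hidden by the gripper. I now creep shut, watching the force.

```bash
python3 -m crank '[{"tx":0,"ty":0.1,"tz":0,"wx":0,"wy":0,"wz":0},{"tx":0,"ty":0.1,"tz":0,"wx":0,"wy":0,"wz":0},{"tx":0,"ty":0.1,"tz":0,"wx":0,"wy":0,"wz":0},{"tx":0,"ty":0.1,"tz":0,"wx":0,"wy":0,"wz":0},{"tx":0,"ty":0.1,"tz":0,"wx":0,"wy":0,"wz":0},{"tx":0,"ty":0.1,"tz":0,"wx":0,"wy":0,"wz":0},{"tx":0,"ty":0.05,"tz":0,"wx":0,"wy":0,"wz":0},{"tx":0,"ty":0.05,"tz":0,"wx":0,"wy":0,"wz":0}]'
cat > q.py <<'E'
from h import *
b=np.load('pics/w7.npz');im=b['img'];hsv=cv2.cvtColor(im,cv2.COLOR_BGR2HSV)
m=((hsv[...,2]>225)&(hsv[...,1]<135)&(hsv[...,1]>60)).astype(np.uint8);m[:190]=0;m[260:]=0;m[:,:300]=0;m[:,358:]=0
n,l,st,ce=cv2.connectedComponentsWithStats(m);k=1+st[1:,4].argmax();print(st[k])
ys,xs=np.where(l==k);P=onz(b,np.c_[xs,ys],70)[:,:2]
ang=np.radians(77.47);Y=np.array([np.cos(ang),np.sin(ang)]);v=(P-[573.01,-83.49])@Y
print(v.min(),v.max())
E
python3 q.py
```

```text
t: 19.2
position: [594.4, 5.7, 42.7]
orientation: [-3.123, 0.339, -0.0]
contact_force: [3.4, 3.1, -0.6]
finger_gap: 24.3
finger_force: 8.0
[ 307  200   50   48 1442]
15.849871303376009 67.57039854333175
```

```bash
python3 -m crank '[{"tx":0,"ty":0.02,"tz":0,"wx":0,"wy":0,"wz":0},{"tx":0,"ty":0.02,"tz":0,"wx":0,"wy":0,"wz":0},{"tx":0,"ty":0.02,"tz":0,"wx":0,"wy":0,"wz":0},{"tx":0,"ty":0.02,"tz":0,"wx":0,"wy":0,"wz":0},{"tx":0,"ty":0.02,"tz":0,"wx":0,"wy":0,"wz":0},{"tx":0,"ty":0.02,"tz":0,"wx":0,"wy":0,"wz":0},{"tx":0,"ty":0.02,"tz":0,"wx":0,"wy":0,"wz":0},{"tx":0,"ty":0.02,"tz":0,"wx":0,"wy":0,"wz":0}]'
python3 -m crank '[{"tx":0,"ty":0.02,"tz":0,"wx":0,"wy":0,"wz":0},{"tx":0,"ty":0.02,"tz":0,"wx":0,"wy":0,"wz":0},{"tx":0,"ty":0.02,"tz":0,"wx":0,"wy":0,"wz":0},{"tx":0,"ty":0.02,"tz":0,"wx":0,"wy":0,"wz":0},{"tx":0,"ty":0.02,"tz":0,"wx":0,"wy":0,"wz":0},{"tx":0,"ty":0.02,"tz":0,"wx":0,"wy":0,"wz":0},{"tx":0,"ty":0.02,"tz":0,"wx":0,"wy":0,"wz":0},{"tx":0,"ty":0.02,"tz":0,"wx":0,"wy":0,"wz":0}]'
python3 -c "
from h import *
print(observe()['contact_force'],observe()['ft_torque'])"
```

```text
t: 20.0
position: [594.0, 4.1, 42.7]
orientation: [-3.123, 0.339, -0.0]
contact_force: [3.2, 2.3, -0.7]
finger_gap: 23.9
finger_force: 8.0
t: 20.8
position: [593.7, 2.6, 42.6]
orientation: [-3.123, 0.339, -0.0]
contact_force: [3.0, 2.7, -0.8]
finger_gap: 24.1
finger_force: 8.0
[ 2.96045959  2.70034456 -0.84069735] [ 0.53697952 -0.53208672 -0.08199196]
```

```bash
python3 -m crank '[{"tx":0,"ty":0.02,"tz":0,"wx":0,"wy":0,"wz":0},{"tx":0,"ty":0.02,"tz":0,"wx":0,"wy":0,"wz":0},{"tx":0,"ty":0.02,"tz":0,"wx":0,"wy":0,"wz":0},{"tx":0,"ty":0.02,"tz":0,"wx":0,"wy":0,"wz":0},{"tx":0,"ty":0.02,"tz":0,"wx":0,"wy":0,"wz":0},{"tx":0,"ty":0.02,"tz":0,"wx":0,"wy":0,"wz":0},{"tx":0,"ty":0.02,"tz":0,"wx":0,"wy":0,"wz":0},{"tx":0,"ty":0,"tz":0,"wx":0,"wy":0,"wz":0}]'
```

```text
t: 21.6
position: [593.4, 1.2, 42.6]
orientation: [3.123, -0.339, 0.0]
contact_force: [2.6, 3.0, -0.1]
finger_gap: 24.0
finger_force: 8.0
```

```bash
python3 -m crank '[{"tx":0,"ty":0.02,"tz":0,"wx":0,"wy":0,"wz":0},{"tx":0,"ty":0.02,"tz":0,"wx":0,"wy":0,"wz":0},{"tx":0,"ty":0.02,"tz":0,"wx":0,"wy":0,"wz":0},{"tx":0,"ty":0.02,"tz":0,"wx":0,"wy":0,"wz":0},{"tx":0,"ty":0.02,"tz":0,"wx":0,"wy":0,"wz":0},{"tx":0,"ty":0.02,"tz":0,"wx":0,"wy":0,"wz":0},{"tx":0,"ty":0.02,"tz":0,"wx":0,"wy":0,"wz":0},{"tx":0,"ty":0,"tz":0,"wx":0,"wy":0,"wz":0}]'
```

```text
t: 22.4
position: [593.3, 0.5, 42.7]
orientation: [-3.122, 0.339, -0.001]
contact_force: [4.7, 6.1, -0.2]
finger_gap: 24.0
finger_force: 8.0
```

```bash
python3 -m crank '[{"tx":0,"ty":0,"tz":0,"wx":0,"wy":0,"wz":0},{"tx":0,"ty":0,"tz":0,"wx":0,"wy":0,"wz":0},{"tx":0,"ty":0,"tz":0,"wx":0,"wy":0,"wz":0},{"tx":0,"ty":0,"tz":0,"wx":0,"wy":0,"wz":0},{"tx":0,"ty":0,"tz":0,"wx":0,"wy":0,"wz":0},{"tx":0,"ty":0,"tz":0,"wx":0,"wy":0,"wz":0},{"tx":0,"ty":0,"tz":0,"wx":0,"wy":0,"wz":0},{"tx":0,"ty":0,"tz":0,"wx":0,"wy":0,"wz":0}]'
```

```text
t: 23.2
position: [593.3, 0.5, 42.7]
orientation: [-3.122, 0.339, -0.001]
contact_force: [5.7, 5.8, -0.4]
finger_gap: 24.3
finger_force: 8.0
```

```bash
python3 -m crank '[{"tx":0,"ty":0,"tz":0,"wx":0,"wy":0,"wz":0},{"tx":0,"ty":0,"tz":0,"wx":0,"wy":0,"wz":0},{"tx":0,"ty":0,"tz":0,"wx":0,"wy":0,"wz":0},{"tx":0,"ty":0,"tz":0,"wx":0,"wy":0,"wz":0},{"tx":0,"ty":0,"tz":0,"wx":0,"wy":0,"wz":0},{"tx":0,"ty":0,"tz":0,"wx":0,"wy":0,"wz":0},{"tx":0,"ty":0,"tz":0,"wx":0,"wy":0,"wz":0},{"tx":0,"ty":0,"tz":-1,"wx":0,"wy":0,"wz":0}]' 0.3 8
python3 -m crank '[{"tx":0,"ty":0,"tz":-2,"wx":0,"wy":0,"wz":0},{"tx":0,"ty":0,"tz":-4,"wx":0,"wy":0,"wz":0},{"tx":0,"ty":0,"tz":-4,"wx":0,"wy":0,"wz":0},{"tx":0,"ty":0,"tz":-4,"wx":0,"wy":0,"wz":0},{"tx":0,"ty":0,"tz":-4,"wx":0,"wy":0,"wz":0},{"tx":-1,"ty":0,"tz":-1,"wx":0,"wy":0,"wz":0},{"tx":-1,"ty":0,"tz":0,"wx":0,"wy":0,"wz":0},{"tx":0,"ty":0,"tz":0,"wx":0,"wy":0,"wz":0}]' 0.3 8
python3 - <<'E'
from h import *
g=snap('wrist','pics/w9.png');im=g['img']
cv2.imwrite('pics/w9c.png',im[:330])
E
```

```text
t: 24.0
position: [592.3, -0.1, 51.9]
orientation: [-3.123, 0.339, 0.004]
contact_force: [-0.5, 0.0, -0.8]
finger_gap: 61.3
finger_force: 0.0
t: 24.8
position: [572.6, 4.5, 243.1]
orientation: [-3.123, 0.339, 0.0]
contact_force: [0.4, 0.1, -0.6]
finger_gap: 61.8
finger_force: 0.0
```

View pics/w9c.png

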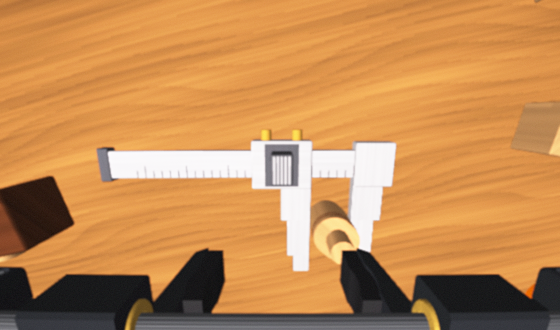

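w9: the leg stands upright at (335,230) with both arms against it, the sleeve looks square, and the gripper is clear. Handing in.

```bash
python3 -c "
from plant import close_job
print(close_job())"
```

```text
the job is handed in; nothing more can be done
None
```

I closed the caliper on the upright leg with about 3.6 N of squeeze and let go; it reads about 51 mm and I handed it in at about 25 s, but no verdict came back, the contact after release was checked only by eye, and I viewed 11 pictures, one over the limit of 10.

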